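Ratchet the clamp nut tight in a mould pocket

TASK

Put the ratchet ring spanner fully down over the hexagon nut in the mould plate's clamp pocket and let go of it. Then take it near the end of its handle and screw the nut fully tight (clockwise from above); the pocket leaves no room for a full turn, so work the handle back and forth in short swings. Finally lift the spanner off and lay it flat on the bench, same way up as before, clear of the mould, without shoving the other things about.

Things in the scene. Friction and masses are not known exactly. Their poses are not given: they have to be found in the camera images.
- mould: Fixed steel mould plate on a dark T-slotted bolster (24 mm high). Origin on the bench straight under the nut's axis; z up, the clamp pocket opens to -x. Plate top 74 mm above the bench; plate reaches 105 mm to each side (y) of the axis, 34 mm in front (-x), 126 mm behind; bolster 115, 46 and 134 mm. Pocket 80 mm wide, back wall 42 mm behind the axis.
- pocket_mouth (a point): Middle of the pocket floor's front edge, 34 mm from the nut's axis along the mould's -x, 40 mm above the bench. The pocket walls rise to 74 mm. On the nut, the spanner's handle can point up to about 37 degrees either side of the mould's -x axis before it strikes the mouth's corners.
- nut_top (a point): Centre of the top face of the dark hexagon nut, about 66 mm above the bench; the stud ends 72 mm above it. Nut 36 mm across flats, 20.5 mm high, the top 3.5 mm chamfered, on a washer 66 mm across and 5 mm thick. Turns with the nut; its x axis points at the middle of a flat, z up.
- nut (a joint): Turn of the nut in rad: 0 is fully tight (a dead stop), a negative value is how far it must still be turned clockwise seen from above. It starts 1.2 to 1.8 rad loose. Stiff all the way: about 0.8 N m turns it either way. It goes down 3 mm a turn.
- spanner: Loose steel ratchet ring spanner, 0.55 kg, 199 mm long, flat on the bench, right side up. Origin at the centre of the ring's underside, z up, handle along -x. Ring 68 mm across, 18 mm high. Centre of mass at x = -27 mm; seated on the nut it stays level when let go. It drives the nut clockwise seen from above; swung back anticlockwise it ratchets freely, a click every 12 degrees.
- bore (a point): Centre of the spanner's six-sided bore at its underside (the spanner's origin). Bore 38 mm across flats, right through; turns with the ratchet drive; its x axis points at the middle of a flat. Slips over the nut when the two x axes agree within about 5 degrees, modulo 60. Then up to 24 degrees of play before it turns the nut. Fully down it rests on the washer, 20.5 mm below nut_top.
- shank (a point): In the spanner's handle next to the neck, 62 mm from the ring's centre, 9 mm above its underside; handle 18 mm wide, 12 mm thick. Good for lifting the spanner. With the spanner on the nut, fingers here are clear of the mould while the handle points within about 20 degrees of the mould's -x axis, and it can be lowered on so: at the start some fit of the flats lies within 20 degrees.
- handle_end (a point): In the spanner's handle, 145 mm from the ring's centre, 9 mm above its underside. The handle is 18 mm wide and 12 mm thick from 50 mm to its round end 165 mm from the ring's centre; its underside is 3 mm above the ring's. Good for turning.
- oil_stone: Bystander: dark oil stone bar, 26 x 100 x 13 mm, lying; origin under its middle.
- guide_pillar: Bystander: steel guide pillar, 28 mm thick and 115 mm tall, standing; origin under its middle.
- guide_bush: Bystander: bronze guide bush, 39 mm across and 42 mm high, standing; origin under its middle.
Not all that is in view belongs to the job. Several things have the shape of the spanner; the one meant has the colours described above.

How it is judged:
By the outcome, as a careful person would: the job done as asked, in the order asked, and still so for the second after the job is handed in, with the robot touching nothing.
It also fails if it takes over 72 s, if anything falls off the work surface, if the arm or the gripper's body presses on something with over 40 N, if the wrist force passes 120 N, or if a joint passes its speed limit or range.

ROBOT

A 6-joint arm with a two-finger parallel gripper is mounted at the origin on a cart in front of the work surface, level with it; the furniture and walls round the work are solid. World frame = base frame: x ahead of the robot, y to its left, z up, the work surface at z = 0. Lengths are in mm, angles in rad, forces in N, time in s.
With the tool pointing down it reaches from about 350 to 925 mm from the base axis. Payload 6.4 kg.
Tool frame: the origin (TCP) lies at the very end of the fingers, on their centre line; the grasp point (between the pads) lies behind it (env.tcp_to_grasp is the z of the grasp point in the tool frame, in mm); z points along the fingers, y is the line along which they close (so a half turn about z gives the same grasp; the last joint's range is limited). The gripper opens to 85 mm and grips with 20 to 120 N. Pads are 22 mm wide; open, the fingers measure 114 mm over their backs; the gripper's body (76 mm by 85 mm) begins 54 mm behind the grasp point. The pads swing forward as they close: fully open they stand 13 mm farther back than shut.
Start: joints at [-1.522, 0.245, 1.558, -0, 1.339, -0.174], TCP at [143.629, -633.944, 231.29] pointing down, gripper open.
Joint ranges: [-3.13, 3.13], [-1.02, 2.26], [0.13, 2.54], [-0.95, 4.09], [0.21, 2.88], [-2.74, 2.74]. Speed limits (rad/s): [2.57, 2.57, 3.14, 3.14, 3.14, 3.14].

INTERFACE

Orientations are given as [roll, pitch, yaw] about the fixed x, y, z axes, in that order (R = Rz(yaw) Ry(pitch) Rx(roll)).
In Python, from workcell import sense, capture, camera_info, env gives the robot as it stands.
- The arm moves only by the shell command python3 -m creep 'ROWS' [FORCE]. ROWS is JSON, a list of rows, each an object with "jaw": the finger opening in mm, from 0 to 85.4; "offset": the shift along the tool's x, y, z in mm, a list of three; "yaw": the turn about the tool's z in rad. A call has 1 to 12 rows; each row shifts and turns the commanded pose from where the row before left it, along the tool's axes as they then stand; what a row does not reach is not made up. A row lasts 1/10 s, in which the tool goes at most 50 mm and 8.59 degrees, less where a joint would pass 70% of its speed; a pose out of reach is approached as far as the arm can. A call with a gripper value outside its range is refused whole. The fingers move at their own pace and stop on an object; FORCE is the grip in N (left out, the last holds). Time passes only in rows, so rows that do not move let the fingers close. It gives the time, the measured TCP pose, the force, the opening and the grip force at its end, in the units of the state.
- sense(): the state, without advancing time (a new reading comes with each control period).
- capture(name): name is "scene" or "top" or "wrist"; returns the picture (400x640x3 uint8, red, green, blue); there is no depth.
- camera_info(name): a dict with "mtx" (3x3 intrinsics, pixels), "R" (3x3) and "t" (3): a world point X has camera coordinates R X + t. Camera axes: x right, y down, z forward; pixel columns grow to the right and rows downward; lengths in mm; the calibration is good to about 2 mm. A picture is of the moment at which its call begins: read the wrist's pose just before it. camera_info takes no time and is no camera call; for the wrist camera it gives the pose at the moment of the call.
- env.close_job(): hands the job in; it is judged then, once.
The state is a dict: "time": time; "qpos": joint angles; "joint_velocities": joint speeds; "joint_efforts": joint torques, N m; "ee_pos": TCP position; "ee_rot": TCP orientation; "wrist_force": force on the tool from outside, world axes, zero at the start; "moment": the same for the moment, N m; "grip_width": finger opening in mm; "finger_force": force on a finger pad.
Only numpy, scipy, OpenCV 4.12 (cv2) and the standard library are available. Lean on these libraries where they do the work, as an engineer would, in place of code of your own. Each camera call takes 0.05 s, during which the arm holds its last target. There are 200 camera calls.

## Working session

There is one attempt and no reset: what is moved stays moved. The work goes in short steps, Python scripts to look and compute and a shell command to move; the robot and the scene stay as the last step left them, time stands still between calls to the robot, and variables do not carry over. Pictures are saved under pics/ and viewed, at most 10 in all, crops included, and the job is handed in when it is done.

```bash
ls; mkdir -p pics; python3 - <<'E'
from workcell import sense,capture,camera_info,env
import cv2,numpy as np
s=sense();print(s['time'],s['ee_pos'],s['ee_rot'],s['grip_width'],env.tcp_to_grasp)
a=capture('scene');b=capture('top')
cv2.imwrite('pics/scene.png',a[:,:,::-1]);cv2.imwrite('pics/top.png',b[:,:,::-1])
for n in('scene','top','wrist'):
    c=camera_info(n);print(n,np.round(c['mtx'],1).tolist(),np.round(c['R'],3).tolist(),np.round(c['t'],1).tolist())
E
```

```text
pics
0.0 [ 143.57429913 -633.36474469  230.18020297] [-3.13967473e+00 -3.41062405e-04  2.22769568e-01] 85.7043907845252 -18.700000000000003
scene [[411.4, 0.0, 319.4], [0.0, 411.4, 199.0], [0.0, 0.0, 1.0]] [[-0.856, -0.517, -0.021], [-0.33, 0.575, -0.749], [0.399, -0.634, -0.663]] [491.0, 214.4, 915.1]
top [[515.5, 0.0, 325.3], [0.0, 515.5, 211.5], [0.0, 0.0, 1.0]] [[0.005, -1.0, -0.007], [-0.993, -0.004, -0.122], [0.122, 0.007, -0.992]] [48.7, 519.5, 1365.3]
wrist [[348.0, 0.0, 321.3], [0.0, 348.0, 197.1], [0.0, 0.0, 1.0]] [[0.221, -0.975, -0.001], [-0.938, -0.213, 0.273], [-0.266, -0.059, -0.962]] [-648.8, -33.6, 377.9]
```

View pics/top.png

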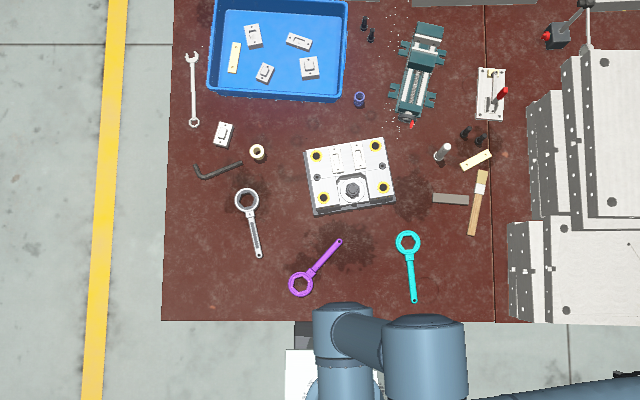

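View pics/scene.png

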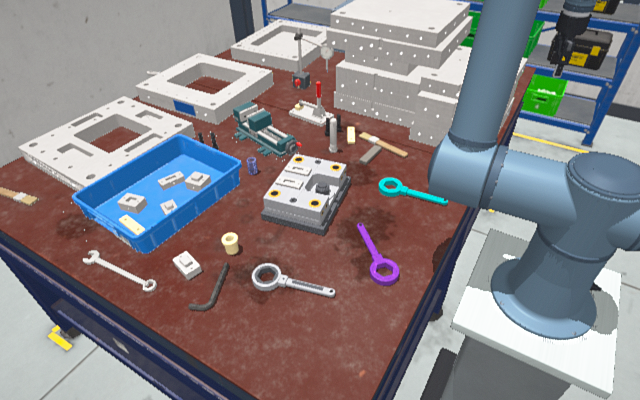

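The top view shows three spanner shapes: steel/grey at (247,200)–(259,256), purple at (301,284)–(340,241) and cyan at (408,242)–(414,300). The grey one fits "steel". The mould is at (350,175) with its pocket opening toward the robot, and the nut is at (352,190). I'll enlarge the steel spanner and the mould to confirm.

```bash
cat > h.py <<'E'
from workcell import sense,capture,camera_info,env
import cv2,numpy as np
def ray(c,uv,z):
    """world point of pixel uv on the plane at height z"""
    R,t=np.array(c['R']),np.array(c['t'])
    d=R.T@np.linalg.solve(np.array(c['mtx']),[uv[0],uv[1],1.]); o=-R.T@t
    return o+d*(z-o[2])/d[2]
def proj(c,X):
    p=np.array(c['mtx'])@(np.array(c['R'])@np.array(X,float)+np.array(c['t'])); return p[:2]/p[2]
E
python3 - <<'E'
from h import *
b=cv2.imread('pics/top.png');c=camera_info('top')
A=cv2.resize(b[180:265,220:280],None,fx=6,fy=6,interpolation=2);B=cv2.resize(b[130:220,298:402],None,fx=4,fy=4,interpolation=2)
I=np.zeros((510,790,3),np.uint8);I[:510,:360]=A;I[:360,370:786]=B
cv2.imwrite('pics/crop1.png',I)
hsv=cv2.cvtColor(b,cv2.COLOR_BGR2HSV)
m=((hsv[:,:,1]<70)&(hsv[:,:,2]>90)).astype(np.uint8)
n,l,st,ce=cv2.connectedComponentsWithStats(m)
for i in range(1,n):
    x,y,w,h,a=st[i]
    if 225<ce[i][0]<275 and 175<ce[i][1]<265 and a>50 or (300<ce[i][0]<400 and 130<ce[i][1]<220 and a>500): print(st[i],ce[i],cv2.minAreaRect(np.argwhere(l==i)[:,::-1].astype(np.float32)))
print('ring',ray(c,(247,200),18),'end',ray(c,(259,255),15),'nut',ray(c,(352,190),66))
E
```

```text
[ 302  137   95   78 4892] [348.20053148 174.55130826] ((348.752197265625, 175.4710693359375), (66.57173919677734, 84.84799194335938), 80.27242279052734)
[234 186  29  72 689] [249.92888244 216.4179971 ] ((247.54795837402344, 221.9449462890625), (71.79496765136719, 24.424741744995117), 86.05481719970703)
ring [552.0287092  266.73518872  18.        ] end [401.5875958  230.99860454  15.        ] nut [573.04807496 -19.61139361  66.        ]
```

View pics/crop1.png

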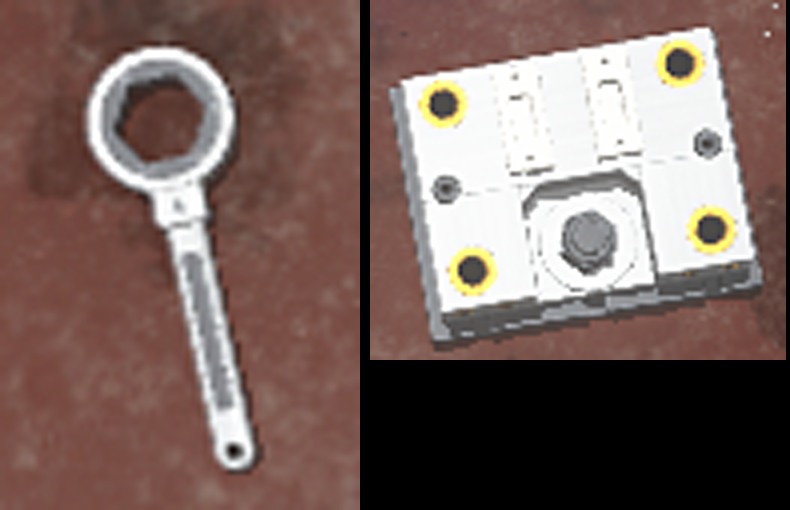

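The crop confirms the grey steel spanner, with ring centre at px (247,200) and handle hole at (259,255). Its length, 155 mm from ring to hole, fits the description. I'll move above its shank.

```bash
python3 -m creep '[{"offset":[40,-30,0],"yaw":0,"jaw":85},{"offset":[40,-30,0],"yaw":0,"jaw":85},{"offset":[40,-30,0],"yaw":0,"jaw":85},{"offset":[40,-30,0],"yaw":0,"jaw":85},{"offset":[40,-30,0],"yaw":0,"jaw":85},{"offset":[40,-30,0],"yaw":0,"jaw":85},{"offset":[20,-40,0],"yaw":0,"jaw":85},{"offset":[20,-40,0],"yaw":0,"jaw":85},{"offset":[20,-40,0],"yaw":0,"jaw":85},{"offset":[20,-40,0],"yaw":0,"jaw":85},{"offset":[20,-40,0],"yaw":0,"jaw":85},{"offset":[20,-40,0],"yaw":0,"jaw":85}]'
python3 - <<'E'
from h import *
c=camera_info('top')
P=[ray(c,p,74)[:2] for p in [(323.5,197.5),(383.5,187.5),(316,155.75),(375.5,145.75)]]
for p in P: print(np.round(p,1))
for a,b in((1,0),(3,2)): d=P[b]-P[a]; print(np.linalg.norm(d),'yaw',np.arctan2(-d[0],d[1]))
for a,b in((0,2),(1,3)): d=P[b]-P[a]; print(np.linalg.norm(d),'yaw',np.arctan2(d[1],d[0]))
s=sense();print(s['ee_pos'],s['ee_rot'],s['qpos'])
E
```

```text
time: 1.3
ee_pos: [401.8, -142.9, 231.0]
ee_rot: [-3.141, -0.0, 0.222]
wrist_force: [0.9, -0.5, 0.1]
grip_width: 85.0
finger_force: 0.0
[551.4  55.9]
[ 578.7 -102.4]
[663.8  76.5]
[691.6 -82.1]
160.69302130208524 yaw 0.17102213350796444
161.0178950581408 yaw 0.1735565645100509
114.23295761671936 yaw 0.18134505158411304
114.63814674876322 yaw 0.1784790564122496
[ 401.79461255 -142.91455419  231.03376694] [-3.14145842e+00 -5.91755385e-05  2.22288838e-01] [-6.09024164e-01 -3.14198912e-01  2.10274177e+00  1.37426377e-04
  1.35310910e+00  7.39453637e-01]
```

```bash
python3 -m creep '[{"offset":[33,-35,0],"yaw":0,"jaw":85},{"offset":[33,-35,0],"yaw":0,"jaw":85},{"offset":[33,-35,0],"yaw":0.04,"jaw":85},{"offset":[0,0,0],"yaw":0,"jaw":85}]'
python3 - <<'E'
from h import *
s=sense();c=camera_info('wrist');a=capture('wrist');b=a[:,:,::-1]
cv2.imwrite('pics/w1.png',b)
np.savez('pics/w1.npz',mtx=c['mtx'],R=c['R'],t=c['t'])
print(proj(c,[573,-20,66]),s['ee_pos'],s['ee_rot'])
E
```

```text
time: 1.7
ee_pos: [476.4, -16.1, 231.0]
ee_rot: [-3.14, -0.0, 0.189]
wrist_force: [-0.0, -0.4, 0.8]
grip_width: 84.9
finger_force: 0.0
[348.60079247  69.31519254] [476.39598742 -16.12012752 231.00214932] [-3.14021092e+00 -1.19851698e-04  1.89463270e-01]
```

View pics/w1.png

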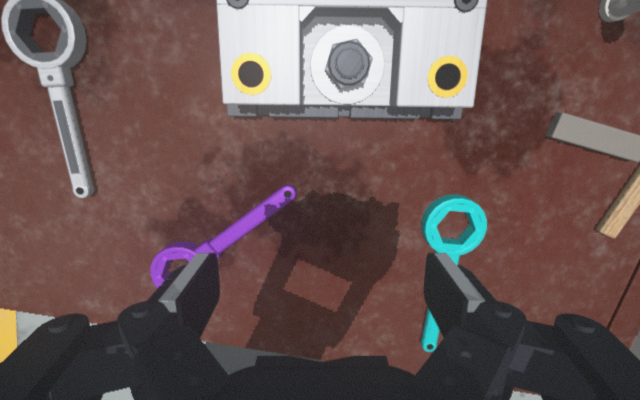

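The wrist view shows the nut at px (348,63) in the mould pocket, plus the grey spanner at upper left (43,33), the purple and cyan decoys, and the stone at right. Next is a closer look at the nut.

```bash
python3 -m creep '[{"offset":[10,7,40],"yaw":0,"jaw":85},{"offset":[12,8,40],"yaw":0,"jaw":85},{"offset":[0,0,0],"yaw":0,"jaw":85},{"offset":[0,0,0],"yaw":0,"jaw":85}]'
cat >> h.py <<'E'
def hexfit(mask,c,z):
    """largest blob of mask -> hull rays on plane z -> centre, direction of flat normal mod 60 (deg), across-flats"""
    n,l,st,ce=cv2.connectedComponentsWithStats(mask.astype(np.uint8)); i=1+np.argmax(st[1:,4])
    k=max(cv2.findContours((l==i).astype(np.uint8),cv2.RETR_EXTERNAL,cv2.CHAIN_APPROX_NONE)[0],key=len)[:,0]
    h=cv2.convexHull(k)[:,0]
    P=np.array([ray(c,p,z)[:2] for p in h])
    th=np.radians(np.arange(0,60,.5)); sup=[]
    for t in th:
        e=[P@[np.cos(t+j*np.pi/3),np.sin(t+j*np.pi/3)] for j in range(3)]
        sup.append([np.ptp(x) for x in e])
    sup=np.array(sup); b=np.argmin(sup.sum(1)); t=th[b]
    e=np.array([[np.cos(t+j*np.pi/3),np.sin(t+j*np.pi/3)] for j in range(3)]); m=np.array([(max(P@v)+min(P@v))/2 for v in e])
    return np.linalg.lstsq(e,m,rcond=None)[0],np.degrees(t),sup[b],st[i]
E
python3 - <<'E'
from h import *
s=sense();c=camera_info('wrist');a=capture('wrist');b=a[:,:,::-1].copy()
p=proj(c,[577,-20,66]).astype(int);print(p,s['ee_pos'],s['ee_rot'])
g=cv2.cvtColor(b,cv2.COLOR_BGR2GRAY);r=90
roi=g[max(0,p[1]-r):p[1]+r,p[0]-r:p[0]+r]
cv2.imwrite('pics/w2.png',b);cv2.imwrite('pics/w2c.png',cv2.resize(b[max(0,p[1]-r):p[1]+r,p[0]-r:p[0]+r],None,fx=3,fy=3))
o=np.zeros_like(g);cv2.circle(o,tuple(int(v) for v in p),52,1,-1)
for th in(100,130,150,170):print(th,hexfit((g<th)&(o>0),c,62))
E
```

```text
time: 2.15
ee_pos: [498.8, -31.9, 151.1]
ee_rot: [-3.141, 0.002, 0.181]
wrist_force: [0.4, 0.1, 1.0]
grip_width: 85.3
finger_force: 0.0
[326  84] [498.82219608 -31.92227553 151.0741384 ] [-3.14064785e+00  2.02176687e-03  1.81369053e-01]
100 (array([570.93535849, -22.61642377]), np.float64(28.500000000000004), array([14.12178281, 29.90008125, 29.89270462]), array([301,  79,  51,  32, 119], dtype=int32))
130 (array([577.88553441, -18.88248758]), np.float64(17.5), array([35.19315876, 35.14682458, 35.08574695]), array([297,  53,  56,  59, 567], dtype=int32))
150 (array([576.88414573, -19.17874161]), np.float64(23.5), array([37.76738033, 36.03783985, 36.4812264 ]), array([ 296,   52,   59,   66, 2877], dtype=int32))
170 (array([576.73595539, -19.12424094]), np.float64(23.5), array([38.171366  , 36.39037758, 37.01820283]), array([ 294,   50,   62,   69, 3021], dtype=int32))
```

View pics/w2c.png

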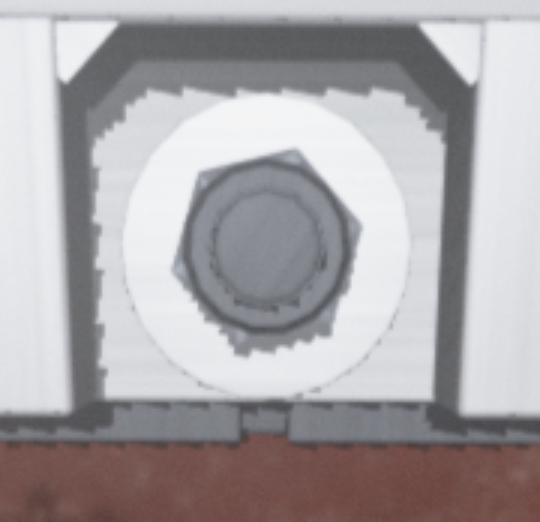

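The nut is clear, with upper corners at crop (293,151), (203,172), (361,228) and (175,268), and a shadow muddies the lower side. I'll use those corners.

```bash
python3 - <<'E'
from h import *
c=camera_info('wrist')
P=[ray(c,(236+x/3,y/3),62)[:2] for x,y in((175,268),(203,172),(293,151),(361,228))]
C=[577,-20]
for a,b in zip(P,P[1:]):
    d=b-a; print(np.round(a,1),'len',np.linalg.norm(d),'normal',(np.degrees(np.arctan2(d[1],d[0]))+90)%60)
d=P[3]-P[0];print('diag',np.linalg.norm(d),(P[0]+P[3])/2,(np.degrees(np.arctan2(d[1],d[0]))+30)%60)
# washer top circle (crop) left 123 right 410 top 95 -> z45
l,r,t=[ray(c,(236+x/3,y/3),45)[:2] for x,y in((123,247),(410,247),(268,95))];print('washer',(l+r)/2,np.linalg.norm(l-r),t)
# walls of pocket top edge z=74
for y in (410,):
    a,b=[ray(c,(236+x/3,y/3),74)[:2] for x in(70,462)];print('mouth',a,b,np.linalg.norm(a-b),(a+b)/2)
E
```

```text
[572.   -0.9] len 20.06254766581585 normal 22.358956364197425
[591.9  -3.5] len 19.110838756325226 normal 22.68785839856406
[599.3 -21.2] len 20.901750355249604 normal 24.291135431984628
diag 40.197853328486794 [579.53087697 -19.48662435] 21.99633431008283
washer [580.46907715 -19.2830998 ] 65.23146267190911 [611.63631037 -13.78551911]
mouth [539.85252329  15.29252422] [554.69608194 -65.40913789] 82.05540506667955 [547.27430261 -25.05830684]
```

```bash
python3 -m creep '[{"offset":[7,-45,0],"yaw":0,"jaw":85},{"offset":[7,-45,0],"yaw":-0.05,"jaw":85},{"offset":[7,-45,0],"yaw":0,"jaw":85},{"offset":[7,-45,0],"yaw":0,"jaw":85},{"offset":[7,-45,0],"yaw":0,"jaw":85},{"offset":[7,-45,0],"yaw":0,"jaw":85},{"offset":[0,-8,0],"yaw":0,"jaw":85},{"offset":[0,0,0],"yaw":0,"jaw":85}]'
python3 - <<'E'
from h import *
s=sense();c=camera_info('wrist');a=capture('wrist');b=a[:,:,::-1].copy()
np.savez('pics/w3.npz',mtx=c['mtx'],R=c['R'],t=c['t'])
print(s['ee_pos'],s['ee_rot'],proj(c,[552,267,18]))
cv2.imwrite('pics/w3.png',b)
E
```

```text
time: 3.0
ee_pos: [481.5, 250.4, 153.9]
ee_rot: [3.141, -0.004, 0.235]
wrist_force: [-0.8, -0.0, -0.4]
grip_width: 85.2
finger_force: 0.0
[481.54101042 250.38694584 153.91008822] [ 3.14149542 -0.00418498  0.23537968] [322.13877988  97.21559289]
```

View pics/w3.png

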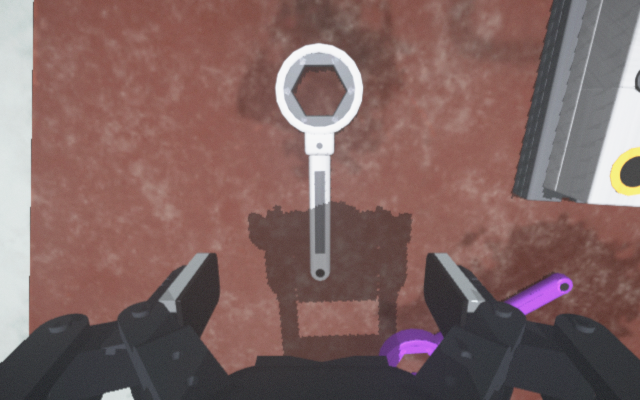

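The spanner lies straight up the image, with ring at (319,89), hole at (320,273), and bore corners near (290,91) and (349,91). I'll fit them numerically.

```bash
python3 - <<'E'
from h import *
c=np.load('pics/w3.npz');b=cv2.imread('pics/w3.png');hsv=cv2.cvtColor(b,cv2.COLOR_BGR2HSV)
m=((hsv[:,:,1]<60)&(hsv[:,:,2]>90)).astype(np.uint8)
n,l,st,ce=cv2.connectedComponentsWithStats(m);i=l[60,300] or l[50,320];print(st[i])
k=max(cv2.findContours((l==i).astype(np.uint8),cv2.RETR_EXTERNAL,cv2.CHAIN_APPROX_NONE)[0],key=len)[:,0]
P=np.array([ray(c,p,12)[:2] for p in k if p[1]<115]) # ring outline
A=np.c_[2*P,np.ones(len(P))];x=np.linalg.lstsq(A,(P**2).sum(1),rcond=None)[0];print('ring',x[:2],'r',np.sqrt(x[2]+x[:2]@x[:2]))
Q=np.array([ray(c,((k[k[:,1]==r][:,0].min()+k[k[:,1]==r][:,0].max())/2,r),15)[:2] for r in range(165,262)])
d=np.polyfit(Q[:,0],Q[:,1],1);print('handle yaw',np.arctan(d[0]),'line y at ring x',np.polyval(d,x[0]),'tip',ray(c,(320,280),15),'hole',ray(c,(320,273),15))
o=np.zeros(m.shape,np.uint8);cv2.circle(o,(319,89),36,1,-1)
for z in(0,4):print(z,hexfit((hsv[:,:,1]>70)&(o>0),c,z))
E
```

```text
[ 274   42   90  240 7985]
ring [556.49259655 270.74262398] r 34.504442716280074
handle yaw 0.23782984749810876 line y at ring x 270.5932697493015 tip [398.13815894 231.90211657  15.        ] hole [404.89971321 233.51912544  15.        ]
0 (array([555.74991078, 270.26841754]), np.float64(13.5), array([33.52407913, 35.65143102, 36.78685015]), array([ 295,   70,   50,   44, 1490], dtype=int32))
4 (array([555.66973047, 270.22900548]), np.float64(13.5), array([33.07110941, 35.169717  , 36.2897946 ]), array([ 295,   70,   50,   44, 1490], dtype=int32))
```

```bash
python3 -m creep '[{"offset":[15,-2,40],"yaw":0,"jaw":60},{"offset":[0,0,45],"yaw":0,"jaw":50},{"offset":[0,0,45],"yaw":0,"jaw":50},{"offset":[0,0,15],"yaw":0,"jaw":50},{"offset":[0,0,0],"yaw":0,"jaw":50},{"offset":[0,0,0],"yaw":0,"jaw":50}]'
```

```text
time: 3.65
ee_pos: [496.9, 254.3, 8.4]
ee_rot: [-3.142, -0.003, 0.232]
wrist_force: [0.2, 0.9, 0.6]
grip_width: 50.1
finger_force: 0.0
```

```bash
python3 -m creep '[{"offset":[0,0,5],"yaw":0,"jaw":50},{"offset":[0,0,0],"yaw":0,"jaw":10},{"offset":[0,0,0],"yaw":0,"jaw":10},{"offset":[0,0,0],"yaw":0,"jaw":10},{"offset":[0,0,0],"yaw":0,"jaw":10},{"offset":[0,0,0],"yaw":0,"jaw":10}]' 80
```

```text
time: 4.25
ee_pos: [495.4, 255.1, 2.4]
ee_rot: [-3.141, -0.001, 0.233]
wrist_force: [-2.9, 0.3, 6.1]
grip_width: 15.6
finger_force: 81.1
```

```bash
python3 -m creep '[{"offset":[0,0,-5],"yaw":0,"jaw":10},{"offset":[0,0,-35],"yaw":0,"jaw":10},{"offset":[0,0,-45],"yaw":0,"jaw":10},{"offset":[0,0,-40],"yaw":0,"jaw":10},{"offset":[0,0,0],"yaw":0,"jaw":10},{"offset":[0,0,0],"yaw":0,"jaw":10}]'
python3 - <<'E'
from h import *
s=sense();c=camera_info('wrist');a=capture('wrist');b=a[:,:,::-1].copy()
np.savez('pics/w4.npz',mtx=c['mtx'],R=c['R'],t=c['t'],pos=s['ee_pos'],rot=s['ee_rot'])
print(s['ee_pos'],s['ee_rot'],s['wrist_force'],s['moment'],s['grip_width'])
cv2.imwrite('pics/w4.png',b)
E
```

```text
time: 4.85
ee_pos: [494.3, 254.3, 125.7]
ee_rot: [3.141, 0.001, 0.233]
wrist_force: [-1.3, -0.3, -6.7]
grip_width: 15.5
finger_force: 79.6
[494.28812777 254.31502916 125.69594986] [3.14144317e+00 1.16193821e-03 2.32785175e-01] [-1.30007061 -0.28657331 -6.70034008] [-0.05841142  0.23510827  0.03041856] 15.523087485689397
```

View pics/w4.png

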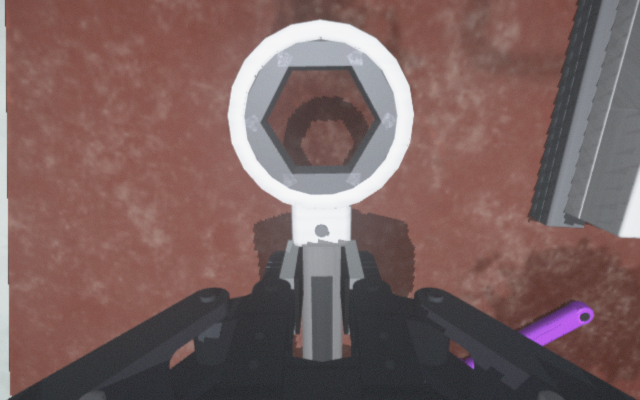

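The spanner is held, with the ring at (321,115) and the bore clear. I'll measure the ring in the tool frame and work out the move to the nut.

```bash
cat > held.py <<'E'
from h import *
def held(b,c,pos,yaw,cut=190):
    """ring centre in tool xy, radius check, bore flat angle rel. tool x (deg mod 60)"""
    hsv=cv2.cvtColor(b,cv2.COLOR_BGR2HSV);z=pos[2]-2.4
    m=((hsv[:,:,1]<40)&(hsv[:,:,2]>215)).astype(np.uint8);n,l,st,ce=cv2.connectedComponentsWithStats(m)
    i=max((j for j in range(1,n) if abs(ce[j][0]-321)<20 and st[j][4]>1500),key=lambda j:st[j][4])
    k=max(cv2.findContours((l==i).astype(np.uint8),cv2.RETR_EXTERNAL,cv2.CHAIN_APPROX_NONE)[0],key=len)[:,0]
    P=np.array([ray(c,p,z+18)[:2] for p in k if p[1]<cut])
    x=np.linalg.lstsq(np.c_[2*P,np.ones(len(P))],(P**2).sum(1),rcond=None)[0]
    d=x[:2]-pos[:2];t=np.array([d[0]*np.cos(yaw)+d[1]*np.sin(yaw),d[0]*np.sin(yaw)-d[1]*np.cos(yaw)])
    return x[:2],t,np.sqrt(x[2]+x[:2]@x[:2])
E
python3 - <<'E'
from held import *
c=np.load('pics/w4.npz');b=cv2.imread('pics/w4.png');hsv=cv2.cvtColor(b,cv2.COLOR_BGR2HSV)
C,t,r=held(b,c,c['pos'],c['rot'][2]);print('ring',C,'tool',t,'r',r)
# bore: corners by eye at its lower edge (px) 
o=np.zeros(b.shape[:2],np.uint8);cv2.circle(o,(321,118),75,1,-1)
print(hexfit((hsv[:,:,1]>60)&(o>0),c,c['pos'][2]-2.4), 'yaw',np.degrees(c['rot'][2]))
E
```

```text
ring [555.44920771 269.64306314] tool [63.04742328 -0.80544529] r 32.47203312284662
(array([555.27309265, 269.61189334]), np.float64(13.5), array([36.80736347, 37.4122223 , 37.65578926]), array([ 268,   71,  106,   94, 5412], dtype=int32)) yaw 13.33760805688191
```

```bash
python3 -m creep '[{"offset":[-6,30,0],"yaw":0,"jaw":10},{"offset":[-6,42,0],"yaw":0,"jaw":10},{"offset":[-6,42,0],"yaw":0,"jaw":10},{"offset":[-6,42,0],"yaw":0,"jaw":10},{"offset":[-6,42,0],"yaw":0,"jaw":10},{"offset":[-6,42,0],"yaw":0,"jaw":10},{"offset":[-5,40,0],"yaw":0,"jaw":10},{"offset":[0,17,0],"yaw":-0.08,"jaw":10},{"offset":[0,0,0],"yaw":-0.08,"jaw":10},{"offset":[0,0,0],"yaw":0,"jaw":10},{"offset":[0,0,0],"yaw":0,"jaw":10}]'
cat > see.py <<'E'
from held import *
s=sense();c=camera_info('wrist');a=capture('wrist');b=a[:,:,::-1].copy()
yaw=s['ee_rot'][2];pos=s['ee_pos']
C,t,r=held(b,c,pos,yaw);print('ring',C,'tool',t,'r',r)
N=np.array([579.8,-19.4]);d=N-(pos[:2]+63*np.array([np.cos(yaw),np.sin(yaw)])-.8*np.array([np.sin(yaw),-np.cos(yaw)]))
print(np.round(pos,1),yaw,'move tool x,y',d[0]*np.cos(yaw)+d[1]*np.sin(yaw),d[0]*np.sin(yaw)-d[1]*np.cos(yaw))
import sys;cv2.imwrite('pics/'+sys.argv[1]+'.png',b)
E
python3 see.py w5
```

```text
time: 6.0
ee_pos: [521.9, -43.2, 123.8]
ee_rot: [-3.139, 0.004, 0.391]
wrist_force: [-0.0, 0.7, -6.0]
grip_width: 15.9
finger_force: 79.9
ring [576.87070989 -19.20987059] tool [59.9601113  -1.25763377] r 55.189701306288576
[521.9 -43.2 123.8] 0.39136198901367636 move tool x,y -0.40460550872339096 0.8354912383064735
```

```bash
python3 -m creep '[{"offset":[-0.4,0.8,25],"yaw":0,"jaw":10},{"offset":[0,0,18],"yaw":0,"jaw":10},{"offset":[0,0,0],"yaw":0,"jaw":10},{"offset":[0,0,0],"yaw":0,"jaw":10}]';python3 see.py w6
```

```text
time: 6.45
ee_pos: [523.3, -44.2, 83.0]
ee_rot: [-3.141, 0.001, 0.393]
wrist_force: [0.7, 0.3, -6.1]
grip_width: 15.7
finger_force: 79.8Traceback (most recent call last):
  File "see.py", line 4, in <module>
    C,t,r=held(b,c,pos,yaw);print('ring',C,'tool',t,'r',r)
          ~~~~^^^^^^^^^^^^^
  File "held.py", line 6, in held
    i=max((j for j in range(1,n) if abs(ce[j][0]-321)<20 and st[j][4]>1500),key=lambda j:st[j][4])
ValueError: max() iterable argument is empty
```

```bash
cat > see.py <<'E'
from h import *
import sys
s=sense();c=camera_info('wrist');a=capture('wrist');b=a[:,:,::-1].copy()
yaw=s['ee_rot'][2];pos=s['ee_pos'];print(np.round(pos,1),yaw)
np.savez('pics/'+sys.argv[1]+'.npz',mtx=c['mtx'],R=c['R'],t=c['t'],pos=pos,rot=s['ee_rot'])
cv2.imwrite('pics/'+sys.argv[1]+'.png',b);cv2.imwrite('pics/'+sys.argv[1]+'c.png',cv2.resize(b[20:220,200:440],None,fx=3,fy=3))
E
python3 see.py w6
```

```text
[524.1 -44.5  84. ] 0.3930130387394748
```

View pics/w6c.png

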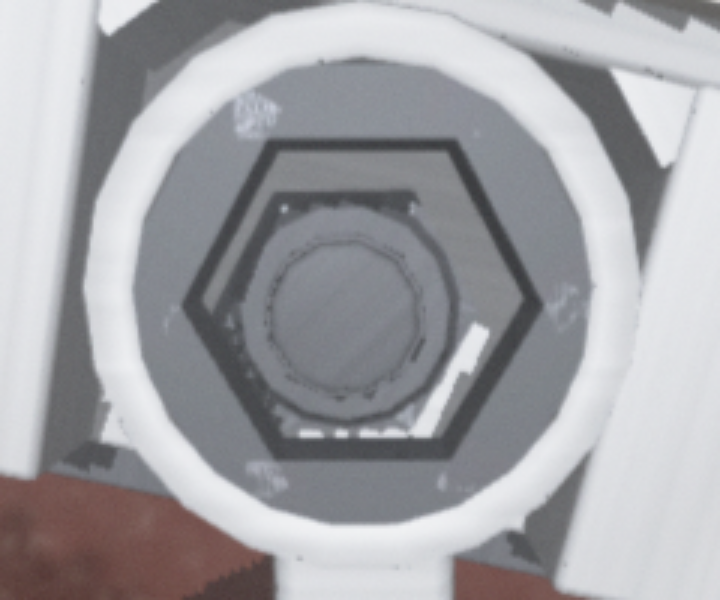

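The hexes are parallel. The bore's underside is centred at crop (364,295), the stud top at (346,312) and the nut face at (350,312). I'll convert these.

```bash
python3 - <<'E'
from h import *
c=np.load('pics/w6.npz');pos=c['pos'];yaw=c['rot'][2]
f=lambda x,y,z:ray(c,(200+x/3,20+y/3),z)[:2]
# bore (underside inner edge), bore top edge, ring outer circle, stud, nut face
B=f(364,295,pos[2]-2.4);T=f(362,285,pos[2]+15.6);S=f(346,312,72);N=f(350,312,66)
print(B,T,S,N)
print('widths bore flats',np.linalg.norm(f(364,152,pos[2]-2.4)-f(364,438,pos[2]-2.4)),'nutface',np.linalg.norm(f(244,312,66)-f(457,312,66)))
for n,q in(('stud',S),('nut',N)):
  d=q-B;print(n,d[0]*np.cos(yaw)+d[1]*np.sin(yaw),d[0]*np.sin(yaw)-d[1]*np.cos(yaw))
E
```

```text
[582.46119671 -20.18136296] [584.30716952 -19.13130071] [578.78230462 -18.90634621] [578.59604895 -19.53381098]
widths bore flats 37.750958193816345 nutface 31.991099280485628
stud -2.9101133488859117 -2.586726710390268
nut -3.3224711177672797 -2.078431246493844
```

```bash
python3 -m creep '[{"offset":[-3.1,-2.3,0],"yaw":0,"jaw":10},{"offset":[0,0,8],"yaw":0,"jaw":10},{"offset":[0,0,4],"yaw":0,"jaw":10},{"offset":[0,0,0],"yaw":0,"jaw":10},{"offset":[0,0,0],"yaw":0,"jaw":10}]';python3 see.py w7
```

```text
time: 7.05
ee_pos: [519.7, -43.8, 71.0]
ee_rot: [-3.141, 0.0, 0.393]
wrist_force: [-0.2, 0.8, -6.9]
grip_width: 15.6
finger_force: 79.9
[519.7 -43.8  71. ] 0.3927045915326701
```

```bash
python3 -m creep '[{"offset":[0.3,0,3],"yaw":0,"jaw":10},{"offset":[0,0,3],"yaw":0,"jaw":10},{"offset":[0,0,2],"yaw":0,"jaw":10},{"offset":[0,0,0],"yaw":0,"jaw":10}]'
```

```text
time: 7.5
ee_pos: [519.7, -43.6, 62.8]
ee_rot: [-3.141, 0.001, 0.393]
wrist_force: [0.4, -0.6, -5.2]
grip_width: 15.6
finger_force: 79.9
```

The ring is on the nut with no contact force. I'll continue down.

```bash
python3 -m creep '[{"offset":[0,0,4],"yaw":0,"jaw":10},{"offset":[0,0,4],"yaw":0,"jaw":10},{"offset":[0,0,4],"yaw":0,"jaw":10},{"offset":[0,0,2],"yaw":0,"jaw":10},{"offset":[0,0,0],"yaw":0,"jaw":10}]'
```

```text
time: 8.0
ee_pos: [520.0, -43.6, 49.0]
ee_rot: [-3.141, 0.0, 0.393]
wrist_force: [0.2, -0.2, -5.0]
grip_width: 15.5
finger_force: 80.0
```

```bash
python3 -m creep '[{"offset":[0,0,1],"yaw":0,"jaw":10},{"offset":[0,0,1],"yaw":0,"jaw":10},{"offset":[0,0,0],"yaw":0,"jaw":10}]'
```

```text
time: 8.3
ee_pos: [520.4, -43.8, 48.3]
ee_rot: [3.141, 0.0, 0.393]
wrist_force: [-5.1, 0.8, 2.8]
grip_width: 15.2
finger_force: 81.2
```

It's seated: the washer contact is felt and the underside is at about 45 mm. I'll let go, slide back along the handle to its end, and check the spanner stays level.

```bash
python3 -m creep '[{"offset":[0,0,0],"yaw":0,"jaw":40},{"offset":[0,0,0],"yaw":0,"jaw":40},{"offset":[0,0,0],"yaw":0,"jaw":40},{"offset":[-20,0,0],"yaw":0,"jaw":40},{"offset":[-30,0,2],"yaw":0,"jaw":40},{"offset":[-32,0,6],"yaw":0,"jaw":40},{"offset":[0,0,0],"yaw":0,"jaw":40},{"offset":[0,0,0],"yaw":0,"jaw":40}]';python3 see.py w8
```

```text
time: 9.1
ee_pos: [444.7, -75.4, 39.6]
ee_rot: [3.141, -0.001, 0.392]
wrist_force: [0.2, -0.1, 0.8]
grip_width: 40.1
finger_force: 0.0
[444.7 -75.4  39.6] 0.3917451761991866
```

View pics/w8.png

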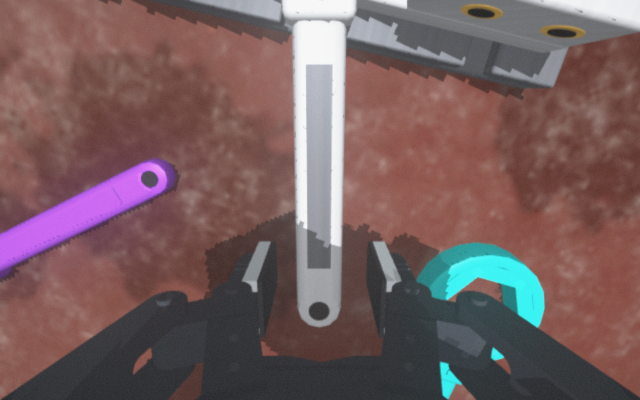

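The spanner stays level, with the handle at (320,20–320) centred between the fingers. The decoys lie about 20 mm below the fingertips. I'll grip the end and swing back anticlockwise.

```bash
python3 -m creep '[{"offset":[0,0,0],"yaw":0,"jaw":10},{"offset":[0,0,0],"yaw":0,"jaw":10},{"offset":[0,0,0],"yaw":0,"jaw":10},{"offset":[0,0,0],"yaw":0,"jaw":10},{"offset":[0.9,15.9,0],"yaw":-0.11,"jaw":10},{"offset":[0.9,15.9,0],"yaw":-0.11,"jaw":10},{"offset":[0.9,15.9,0],"yaw":-0.11,"jaw":10},{"offset":[0,0,0],"yaw":0,"jaw":10}]' 60
cat > arc.py <<'E'
from h import *
s=sense();p=s['ee_pos'];N=np.array([578.5,-19.]);d=N-p[:2];y=s['ee_rot'][2];a=np.arctan2(d[1],d[0])
F=s['wrist_force'];print('rho %.1f ang %.3f yaw %.3f rel %.3f | F tool x %.1f y %.1f z %.1f Mz %.2f'%(np.hypot(*d),a,y,a-.175,F[0]*np.cos(y)+F[1]*np.sin(y),F[0]*np.sin(y)-F[1]*np.cos(y),F[2],s['moment'][2]))
E
python3 arc.py
```

```text
time: 9.95
ee_pos: [470.9, -115.7, 39.6]
ee_rot: [-3.141, -0.001, 0.725]
wrist_force: [2.6, 4.9, 1.0]
grip_width: 16.3
finger_force: 61.6
rho 144.7 ang 0.732 yaw 0.725 rel 0.557 | F tool x 5.2 y -2.0 z 1.0 Mz 0.32
```

```bash
python3 -m creep '[{"offset":[0.9,-15.9,0],"yaw":0.11,"jaw":10},{"offset":[0.9,-15.9,0],"yaw":0.11,"jaw":10},{"offset":[0.9,-15.9,0],"yaw":0.11,"jaw":10},{"offset":[0.9,-15.9,0],"yaw":0.11,"jaw":10},{"offset":[0.9,-15.9,0],"yaw":0.11,"jaw":10},{"offset":[0,0,0],"yaw":0,"jaw":10}]'
python3 arc.py
```

```text
time: 10.55
ee_pos: [436.3, -44.4, 39.8]
ee_rot: [3.139, -0.002, 0.175]
wrist_force: [1.8, -4.5, -0.2]
grip_width: 16.5
finger_force: 61.5
rho 144.4 ang 0.177 yaw 0.175 rel 0.002 | F tool x 1.0 y 4.7 z -0.2 Mz -0.03
```

```bash
python3 -m creep '[{"offset":[0.9,-15.9,0],"yaw":0.11,"jaw":10},{"offset":[0.9,-15.9,0],"yaw":0.11,"jaw":10},{"offset":[0.9,-15.9,0],"yaw":0.11,"jaw":10},{"offset":[0.9,-15.9,0],"yaw":0.11,"jaw":10},{"offset":[0.9,-15.9,0],"yaw":0.11,"jaw":10},{"offset":[0,0,0],"yaw":0,"jaw":10}]'
python3 arc.py
```

```text
time: 11.15
ee_pos: [444.2, 33.3, 39.4]
ee_rot: [3.139, -0.0, -0.374]
wrist_force: [-1.3, -7.9, 0.8]
grip_width: 16.4
finger_force: 61.7
rho 144.1 ang -0.371 yaw -0.374 rel -0.546 | F tool x 1.7 y 7.8 z 0.8 Mz -0.43
```

```bash
python3 -m creep '[{"offset":[0.9,15.9,0],"yaw":-0.11,"jaw":10},{"offset":[0.9,15.9,0],"yaw":-0.11,"jaw":10},{"offset":[0.9,15.9,0],"yaw":-0.11,"jaw":10},{"offset":[0.9,15.9,0],"yaw":-0.11,"jaw":10},{"offset":[0.9,15.9,0],"yaw":-0.11,"jaw":10},{"offset":[0.9,15.9,0],"yaw":-0.11,"jaw":10},{"offset":[0.9,15.9,0],"yaw":-0.11,"jaw":10},{"offset":[0.9,15.9,0],"yaw":-0.11,"jaw":10},{"offset":[0.9,15.9,0],"yaw":-0.11,"jaw":10},{"offset":[0.9,15.9,0],"yaw":-0.11,"jaw":10},{"offset":[0,0,0],"yaw":0,"jaw":10}]'
python3 arc.py
python3 -m creep '[{"offset":[0.9,-15.9,0],"yaw":0.11,"jaw":10},{"offset":[0.9,-15.9,0],"yaw":0.11,"jaw":10},{"offset":[0.9,-15.9,0],"yaw":0.11,"jaw":10},{"offset":[0.9,-15.9,0],"yaw":0.11,"jaw":10},{"offset":[0,0,0],"yaw":0,"jaw":10}]'
python3 arc.py
```

```text
time: 12.25
ee_pos: [471.1, -115.8, 39.4]
ee_rot: [-3.14, -0.002, 0.728]
wrist_force: [3.0, 5.9, 0.4]
grip_width: 16.6
finger_force: 61.6
rho 144.6 ang 0.734 yaw 0.728 rel 0.559 | F tool x 6.1 y -2.4 z 0.4 Mz 0.39
time: 12.75
ee_pos: [440.0, -59.9, 39.6]
ee_rot: [3.141, -0.001, 0.287]
wrist_force: [2.1, -2.4, 0.7]
grip_width: 16.4
finger_force: 61.5
rho 144.4 ang 0.287 yaw 0.287 rel 0.112 | F tool x 1.3 y 2.9 z 0.7 Mz -0.08
```

```bash
for i in 1; do python3 -m creep '[{"offset":[0.9,-15.9,0],"yaw":0.11,"jaw":10},{"offset":[0.9,-15.9,0],"yaw":0.11,"jaw":10},{"offset":[0,0,0],"yaw":0,"jaw":10}]' | grep wrist; python3 arc.py; done
python3 -m creep '[{"offset":[0.6,-12.9,0],"yaw":0.09,"jaw":10},{"offset":[0,0,0],"yaw":0,"jaw":10}]' | grep wrist; python3 arc.py
```

```text
wrist_force: [-0.2, -5.5, 1.5]
rho 144.4 ang 0.070 yaw 0.068 rel -0.105 | F tool x -0.6 y 5.4 z 1.5 Mz -0.15
wrist_force: [-2.0, -4.7, 1.5]
rho 144.4 ang -0.017 yaw -0.022 rel -0.192 | F tool x -1.9 y 4.8 z 1.5 Mz -0.12
```

```bash
python3 -m creep '[{"offset":[0.6,-12.9,0],"yaw":0.09,"jaw":10},{"offset":[0.6,-12.9,0],"yaw":0.09,"jaw":10},{"offset":[0,0,0],"yaw":0,"jaw":10}]' | grep wrist; python3 arc.py
python3 -m creep '[{"offset":[0.6,-12.9,0],"yaw":0.09,"jaw":10},{"offset":[0,0,0],"yaw":0,"jaw":10}]' | grep wrist; python3 arc.py
python3 -m creep '[{"offset":[0.6,-12.9,0],"yaw":0.09,"jaw":10},{"offset":[0,0,0],"yaw":0,"jaw":10}]' | grep wrist; python3 arc.py
```

```text
wrist_force: [-1.8, -6.1, 1.9]
rho 144.3 ang -0.197 yaw -0.201 rel -0.372 | F tool x -0.5 y 6.3 z 1.9 Mz -0.16
wrist_force: [-2.1, -6.7, 1.8]
rho 144.2 ang -0.285 yaw -0.291 rel -0.460 | F tool x -0.1 y 7.0 z 1.8 Mz -0.19
wrist_force: [-1.4, -5.7, 3.2]
rho 144.1 ang -0.375 yaw -0.381 rel -0.550 | F tool x 0.8 y 5.8 z 3.2 Mz -0.19
```

Not yet at the stop, so I'll do another swing.

```bash
python3 -m creep '[{"offset":[0.9,15.9,0],"yaw":-0.11,"jaw":10},{"offset":[0.9,15.9,0],"yaw":-0.11,"jaw":10},{"offset":[0.9,15.9,0],"yaw":-0.11,"jaw":10},{"offset":[0.9,15.9,0],"yaw":-0.11,"jaw":10},{"offset":[0.9,15.9,0],"yaw":-0.11,"jaw":10},{"offset":[0.9,15.9,0],"yaw":-0.11,"jaw":10},{"offset":[0.9,15.9,0],"yaw":-0.11,"jaw":10},{"offset":[0.9,15.9,0],"yaw":-0.11,"jaw":10},{"offset":[0.9,15.9,0],"yaw":-0.11,"jaw":10},{"offset":[0.9,15.9,0],"yaw":-0.11,"jaw":10},{"offset":[0,0,0],"yaw":0,"jaw":10}]' |grep wrist
python3 arc.py
python3 -m creep '[{"offset":[0.9,-15.9,0],"yaw":0.11,"jaw":10},{"offset":[0.9,-15.9,0],"yaw":0.11,"jaw":10},{"offset":[0,0,0],"yaw":0,"jaw":10}]'|grep wrist
python3 arc.py
python3 -m creep '[{"offset":[0.6,-12.9,0],"yaw":0.09,"jaw":10},{"offset":[0,0,0],"yaw":0,"jaw":10}]'|grep wrist
python3 arc.py
python3 -m creep '[{"offset":[0.6,-12.9,0],"yaw":0.09,"jaw":10},{"offset":[0,0,0],"yaw":0,"jaw":10}]'|grep wrist
python3 arc.py
```

```text
wrist_force: [2.8, 6.2, -0.8]
rho 144.6 ang 0.727 yaw 0.721 rel 0.552 | F tool x 6.2 y -2.8 z -0.8 Mz 0.40
wrist_force: [-1.8, -0.7, 1.2]
rho 145.1 ang 0.496 yaw 0.498 rel 0.321 | F tool x -1.9 y -0.3 z 1.2 Mz -0.06
wrist_force: [-0.9, -0.4, 0.8]
rho 144.8 ang 0.411 yaw 0.409 rel 0.236 | F tool x -0.9 y 0.0 z 0.8 Mz 0.02
wrist_force: [-1.2, -0.4, 1.3]
rho 144.5 ang 0.324 yaw 0.319 rel 0.149 | F tool x -1.2 y 0.0 z 1.3 Mz 0.17
```

```bash
python3 -m creep '[{"offset":[0.6,-12.9,0],"yaw":0.09,"jaw":10},{"offset":[0,0,0],"yaw":0,"jaw":10}]'|grep wrist
python3 arc.py
python3 -m creep '[{"offset":[0.3,-8.7,0],"yaw":0.06,"jaw":10},{"offset":[0,0,0],"yaw":0,"jaw":10}]'|grep wrist
python3 arc.py
python3 -m creep '[{"offset":[0.3,-8.7,0],"yaw":0.06,"jaw":10},{"offset":[0,0,0],"yaw":0,"jaw":10}]'|grep wrist
python3 arc.py
```

```text
wrist_force: [-2.0, -3.0, 1.5]
rho 144.4 ang 0.238 yaw 0.229 rel 0.063 | F tool x -2.7 y 2.5 z 1.5 Mz 0.24
wrist_force: [-2.2, -3.5, 2.3]
rho 144.4 ang 0.179 yaw 0.169 rel 0.004 | F tool x -2.8 y 3.0 z 2.3 Mz 0.23
wrist_force: [-2.0, -4.8, 1.6]
rho 144.4 ang 0.117 yaw 0.108 rel -0.058 | F tool x -2.5 y 4.6 z 1.6 Mz 0.17
```

```bash
python3 -m creep '[{"offset":[0.3,-8.7,0],"yaw":0.06,"jaw":10},{"offset":[0,0,0],"yaw":0,"jaw":10}]'|grep wrist
python3 arc.py
python3 -m creep '[{"offset":[0.3,-8.7,0],"yaw":0.06,"jaw":10},{"offset":[0,0,0],"yaw":0,"jaw":10}]'|grep wrist
python3 arc.py
python3 -m creep '[{"offset":[0.3,-8.7,0],"yaw":0.06,"jaw":10},{"offset":[0,0,0],"yaw":0,"jaw":10}]'|grep wrist
python3 arc.py
```

```text
wrist_force: [-4.1, -5.0, 1.9]
rho 144.4 ang 0.056 yaw 0.047 rel -0.119 | F tool x -4.3 y 4.8 z 1.9 Mz 0.09
wrist_force: [-4.5, -5.3, 2.1]
rho 144.3 ang -0.005 yaw -0.013 rel -0.180 | F tool x -4.4 y 5.4 z 2.1 Mz 0.00
wrist_force: [-3.8, -6.0, 1.9]
rho 144.3 ang -0.066 yaw -0.073 rel -0.241 | F tool x -3.4 y 6.2 z 1.9 Mz -0.05
```

```bash
python3 -m creep '[{"offset":[0.3,-8.7,0],"yaw":0.06,"jaw":10},{"offset":[0,0,0],"yaw":0,"jaw":10}]'|grep wrist
python3 arc.py
python3 -m creep '[{"offset":[0.3,-8.7,0],"yaw":0.06,"jaw":10},{"offset":[0,0,0],"yaw":0,"jaw":10}]'|grep wrist
python3 arc.py
```

```text
wrist_force: [-5.2, -6.1, 1.5]
rho 144.2 ang -0.124 yaw -0.132 rel -0.299 | F tool x -4.3 y 6.7 z 1.5 Mz -0.00
wrist_force: [-4.1, -1.9, 1.3]
rho 144.1 ang -0.191 yaw -0.194 rel -0.366 | F tool x -3.6 y 2.6 z 1.3 Mz -0.25
```

```bash
python3 -m creep '[{"offset":[0.3,-8.7,0],"yaw":0.06,"jaw":10},{"offset":[0,0,0],"yaw":0,"jaw":10}]'|grep wrist
python3 arc.py
```

```text
wrist_force: [-5.3, -4.3, 1.1]
rho 144.1 ang -0.249 yaw -0.253 rel -0.424 | F tool x -4.0 y 5.5 z 1.1 Mz -0.18
```

```bash
python3 -m creep '[{"offset":[0.3,-8.7,0],"yaw":0.06,"jaw":10},{"offset":[0,0,0],"yaw":0,"jaw":10}]'|grep wrist
python3 arc.py
python3 -m creep '[{"offset":[0.3,-8.7,0],"yaw":0.06,"jaw":10},{"offset":[0,0,0],"yaw":0,"jaw":10}]'|grep wrist
python3 arc.py
```

```text
wrist_force: [-4.9, -5.9, 1.7]
rho 144.1 ang -0.307 yaw -0.313 rel -0.482 | F tool x -2.9 y 7.1 z 1.7 Mz -0.21
wrist_force: [-4.7, -2.0, -0.1]
rho 143.9 ang -0.371 yaw -0.374 rel -0.546 | F tool x -3.7 y 3.6 z -0.1 Mz -0.43
```

```bash
python3 -m creep '[{"offset":[0.8,15.9,0],"yaw":-0.11,"jaw":10},{"offset":[0.8,15.9,0],"yaw":-0.11,"jaw":10},{"offset":[0.8,15.9,0],"yaw":-0.11,"jaw":10},{"offset":[0.8,15.9,0],"yaw":-0.11,"jaw":10},{"offset":[0.8,15.9,0],"yaw":-0.11,"jaw":10},{"offset":[0.8,15.9,0],"yaw":-0.11,"jaw":10},{"offset":[0.8,15.9,0],"yaw":-0.11,"jaw":10},{"offset":[0.8,15.9,0],"yaw":-0.11,"jaw":10},{"offset":[0.8,15.9,0],"yaw":-0.11,"jaw":10},{"offset":[0.8,15.9,0],"yaw":-0.11,"jaw":10},{"offset":[0,0,0],"yaw":0,"jaw":10}]' |grep wrist
python3 arc.py
python3 -m creep '[{"offset":[0.8,-15.9,0],"yaw":0.11,"jaw":10},{"offset":[0.8,-15.9,0],"yaw":0.11,"jaw":10},{"offset":[0.6,-12.9,0],"yaw":0.09,"jaw":10},{"offset":[0,0,0],"yaw":0,"jaw":10}]'|grep wrist
python3 arc.py
python3 -m creep '[{"offset":[0.3,-8.7,0],"yaw":0.06,"jaw":10},{"offset":[0,0,0],"yaw":0,"jaw":10}]'|grep wrist
python3 arc.py
python3 -m creep '[{"offset":[0.3,-8.7,0],"yaw":0.06,"jaw":10},{"offset":[0,0,0],"yaw":0,"jaw":10}]'|grep wrist
python3 arc.py
```

```text
wrist_force: [2.1, 7.2, -0.2]
rho 144.4 ang 0.739 yaw 0.729 rel 0.564 | F tool x 6.3 y -4.0 z -0.2 Mz 0.55
wrist_force: [-0.3, 1.2, -0.6]
rho 144.4 ang 0.420 yaw 0.417 rel 0.245 | F tool x 0.2 y -1.2 z -0.6 Mz 0.13
wrist_force: [0.9, -0.1, -0.3]
rho 144.4 ang 0.367 yaw 0.358 rel 0.192 | F tool x 0.8 y 0.4 z -0.3 Mz 0.31
wrist_force: [-0.1, -1.2, 0.3]
rho 144.4 ang 0.310 yaw 0.298 rel 0.135 | F tool x -0.4 y 1.2 z 0.3 Mz 0.44
```

```bash
python3 -m creep '[{"offset":[0.3,-8.7,0],"yaw":0.06,"jaw":10},{"offset":[0,0,0],"yaw":0,"jaw":10}]'|grep wrist
python3 arc.py
python3 -m creep '[{"offset":[0.3,-8.7,0],"yaw":0.06,"jaw":10},{"offset":[0,0,0],"yaw":0,"jaw":10}]'|grep wrist
python3 arc.py
```

```text
wrist_force: [-0.4, 0.7, 0.3]
rho 144.6 ang 0.243 yaw 0.236 rel 0.068 | F tool x -0.2 y -0.8 z 0.3 Mz 0.14
wrist_force: [-1.0, -0.1, 0.5]
rho 144.4 ang 0.184 yaw 0.176 rel 0.009 | F tool x -1.0 y -0.1 z 0.5 Mz 0.23
```

```bash
python3 -m creep '[{"offset":[0.3,-8.7,0],"yaw":0.06,"jaw":10},{"offset":[0,0,0],"yaw":0,"jaw":10}]'|grep wrist
python3 arc.py
python3 -m creep '[{"offset":[0.3,-8.7,0],"yaw":0.06,"jaw":10},{"offset":[0,0,0],"yaw":0,"jaw":10}]'|grep wrist
python3 arc.py
```

```text
wrist_force: [-2.1, -3.5, 0.3]
rho 144.4 ang 0.126 yaw 0.117 rel -0.049 | F tool x -2.5 y 3.2 z 0.3 Mz 0.24
wrist_force: [-2.8, -5.8, 0.5]
rho 144.3 ang 0.069 yaw 0.057 rel -0.106 | F tool x -3.1 y 5.7 z 0.5 Mz 0.22
```

```bash
python3 -m creep '[{"offset":[0.3,-8.7,0],"yaw":0.06,"jaw":10},{"offset":[0,0,0],"yaw":0,"jaw":10}]'|grep wrist
python3 arc.py
```

```text
wrist_force: [-3.0, -1.1, 1.6]
rho 144.4 ang 0.001 yaw -0.004 rel -0.174 | F tool x -3.0 y 1.1 z 1.6 Mz 0.00
```

```bash
python3 -m creep '[{"offset":[0.3,-8.7,0],"yaw":0.06,"jaw":10},{"offset":[0,0,0],"yaw":0,"jaw":10}]'|grep wrist
python3 arc.py
python3 -m creep '[{"offset":[0.3,-8.7,0],"yaw":0.06,"jaw":10},{"offset":[0,0,0],"yaw":0,"jaw":10}]'|grep wrist
python3 arc.py
```

```text
wrist_force: [-3.3, -3.2, 0.4]
rho 144.3 ang -0.057 yaw -0.064 rel -0.232 | F tool x -3.1 y 3.4 z 0.4 Mz -0.01
wrist_force: [-4.7, -6.5, 0.7]
rho 144.2 ang -0.114 yaw -0.123 rel -0.289 | F tool x -3.9 y 7.0 z 0.7 Mz 0.06
```

```bash
python3 -m creep '[{"offset":[0.3,-8.7,0],"yaw":0.06,"jaw":10},{"offset":[0,0,0],"yaw":0,"jaw":10}]'
python3 arc.py
```

```text
time: 21.45
ee_pos: [436.7, 6.7, 39.1]
ee_rot: [-3.141, 0.001, -0.185]
wrist_force: [-3.9, -2.6, 0.7]
grip_width: 16.7
finger_force: 61.6
rho 144.1 ang -0.179 yaw -0.185 rel -0.354 | F tool x -3.3 y 3.3 z 0.7 Mz -0.23
```

```bash
python3 -m creep '[{"offset":[0.2,-8.7,0],"yaw":0.06,"jaw":10},{"offset":[0,0,0],"yaw":0,"jaw":10}]'|grep wrist
python3 arc.py
python3 -m creep '[{"offset":[0.2,-8.7,0],"yaw":0.06,"jaw":10},{"offset":[0,0,0],"yaw":0,"jaw":10}]'|grep wrist
python3 arc.py
python3 -m creep '[{"offset":[0.2,-8.7,0],"yaw":0.06,"jaw":10},{"offset":[0,0,0],"yaw":0,"jaw":10}]'|grep wrist
python3 arc.py
```

```text
wrist_force: [-4.5, -2.7, 0.7]
rho 144.1 ang -0.239 yaw -0.244 rel -0.414 | F tool x -3.7 y 3.7 z 0.7 Mz -0.19
wrist_force: [-5.1, -5.4, 1.1]
rho 144.1 ang -0.296 yaw -0.303 rel -0.471 | F tool x -3.2 y 6.7 z 1.1 Mz -0.12
wrist_force: [-5.4, -6.5, 1.3]
rho 144.0 ang -0.353 yaw -0.363 rel -0.528 | F tool x -2.7 y 8.0 z 1.3 Mz -0.10
```

```bash
python3 -m creep '[{"offset":[0.8,15.9,0],"yaw":-0.11,"jaw":10},{"offset":[0.8,15.9,0],"yaw":-0.11,"jaw":10},{"offset":[0.8,15.9,0],"yaw":-0.11,"jaw":10},{"offset":[0.8,15.9,0],"yaw":-0.11,"jaw":10},{"offset":[0.8,15.9,0],"yaw":-0.11,"jaw":10},{"offset":[0.8,15.9,0],"yaw":-0.11,"jaw":10},{"offset":[0.8,15.9,0],"yaw":-0.11,"jaw":10},{"offset":[0.8,15.9,0],"yaw":-0.11,"jaw":10},{"offset":[0.8,15.9,0],"yaw":-0.11,"jaw":10},{"offset":[0.8,15.9,0],"yaw":-0.11,"jaw":10},{"offset":[0,0,0],"yaw":0,"jaw":10}]' |grep wrist
python3 arc.py
python3 -m creep '[{"offset":[0.8,-15.9,0],"yaw":0.11,"jaw":10},{"offset":[0.8,-15.9,0],"yaw":0.11,"jaw":10},{"offset":[0.6,-15.9,0],"yaw":0.11,"jaw":10},{"offset":[0,0,0],"yaw":0,"jaw":10}]'|grep wrist
python3 arc.py
python3 -m creep '[{"offset":[0.3,-8.7,0],"yaw":0.06,"jaw":10},{"offset":[0,0,0],"yaw":0,"jaw":10}]'|grep wrist
python3 arc.py
python3 -m creep '[{"offset":[0.3,-8.7,0],"yaw":0.06,"jaw":10},{"offset":[0,0,0],"yaw":0,"jaw":10}]'|grep wrist
python3 arc.py
python3 -m creep '[{"offset":[0.3,-8.7,0],"yaw":0.06,"jaw":10},{"offset":[0,0,0],"yaw":0,"jaw":10}]'|grep wrist
python3 arc.py
```

```text
wrist_force: [3.5, 8.2, -0.9]
rho 144.5 ang 0.748 yaw 0.738 rel 0.573 | F tool x 8.1 y -3.7 z -0.9 Mz 0.56
wrist_force: [2.8, 2.5, -1.3]
rho 144.5 ang 0.408 yaw 0.406 rel 0.233 | F tool x 3.5 y -1.2 z -1.3 Mz 0.08
wrist_force: [3.8, 1.4, -3.0]
rho 144.5 ang 0.356 yaw 0.347 rel 0.181 | F tool x 4.0 y -0.0 z -3.0 Mz 0.31
wrist_force: [5.0, -1.2, -2.5]
rho 144.5 ang 0.299 yaw 0.287 rel 0.124 | F tool x 4.4 y 2.6 z -2.5 Mz 0.42
wrist_force: [3.1, 1.0, -0.5]
rho 144.7 ang 0.232 yaw 0.225 rel 0.057 | F tool x 3.2 y -0.3 z -0.5 Mz 0.21
```

The torque is now a sawtooth with a period of about 12°, peaking near 1 N·m. In swings 1–3 it was a flat 0.8 N·m while the nut turned, so the nut looks to be at its stop with the ratchet slipping. I'll load it once more in fine steps to confirm.

```bash
for k in 1; do
python3 -m creep '[{"offset":[0.1,-4.3,0],"yaw":0.03,"jaw":10},{"offset":[0,0,0],"yaw":0,"jaw":10}]'|grep wrist
python3 arc.py
python3 -m creep '[{"offset":[0.1,-4.3,0],"yaw":0.03,"jaw":10},{"offset":[0,0,0],"yaw":0,"jaw":10}]'|grep wrist
python3 arc.py
python3 -m creep '[{"offset":[0.1,-4.3,0],"yaw":0.03,"jaw":10},{"offset":[0,0,0],"yaw":0,"jaw":10}]'|grep wrist
python3 arc.py
python3 -m creep '[{"offset":[0.1,-4.3,0],"yaw":0.03,"jaw":10},{"offset":[0,0,0],"yaw":0,"jaw":10}]'|grep wrist
python3 arc.py
done
```

```text
wrist_force: [4.1, 1.7, -1.3]
rho 144.6 ang 0.204 yaw 0.195 rel 0.029 | F tool x 4.4 y -0.9 z -1.3 Mz 0.26
wrist_force: [4.0, 1.7, -0.6]
rho 144.6 ang 0.176 yaw 0.165 rel 0.001 | F tool x 4.3 y -1.0 z -0.6 Mz 0.27
wrist_force: [3.8, 0.4, -1.5]
rho 144.5 ang 0.147 yaw 0.135 rel -0.028 | F tool x 3.8 y 0.1 z -1.5 Mz 0.34
wrist_force: [5.0, -1.3, -1.2]
rho 144.5 ang 0.119 yaw 0.105 rel -0.056 | F tool x 4.8 y 1.9 z -1.2 Mz 0.41
```

```bash
python3 -m creep '[{"offset":[0,0,0],"yaw":0,"jaw":40},{"offset":[0,0,0],"yaw":0,"jaw":40},{"offset":[0,0,-40],"yaw":0,"jaw":40},{"offset":[10,0,-45],"yaw":0,"jaw":40},{"offset":[45,0,-20],"yaw":0,"jaw":40},{"offset":[20,0,0],"yaw":0,"jaw":40},{"offset":[0,0,0],"yaw":0,"jaw":40},{"offset":[0,0,0],"yaw":0,"jaw":40}]';python3 see.py w9
python3 -m creep '[{"offset":[-20,0,0],"yaw":0,"jaw":40},{"offset":[-45,0,20],"yaw":0,"jaw":40},{"offset":[-10,0,45],"yaw":0,"jaw":40},{"offset":[0,0,40],"yaw":0,"jaw":40},{"offset":[0,0,0],"yaw":0,"jaw":10},{"offset":[0,0,0],"yaw":0,"jaw":10},{"offset":[0,0,0],"yaw":0,"jaw":10},{"offset":[0,0,0],"yaw":0,"jaw":10}]';python3 arc.py
```

```text
time: 25.75
ee_pos: [507.5, -27.4, 143.1]
ee_rot: [-3.14, 0.004, 0.103]
wrist_force: [-0.3, 0.2, -0.2]
grip_width: 39.7
finger_force: 0.0
[507.5 -27.4 143.1] 0.10309584190684684
time: 26.6
ee_pos: [435.9, -35.9, 41.3]
ee_rot: [3.14, -0.003, 0.103]
wrist_force: [-0.1, 0.7, 0.6]
grip_width: 9.9
finger_force: 0.0
rho 143.6 ang 0.118 yaw 0.103 rel -0.057 | F tool x 0.0 y -0.7 z 0.6 Mz -0.01
```

View pics/w9.png

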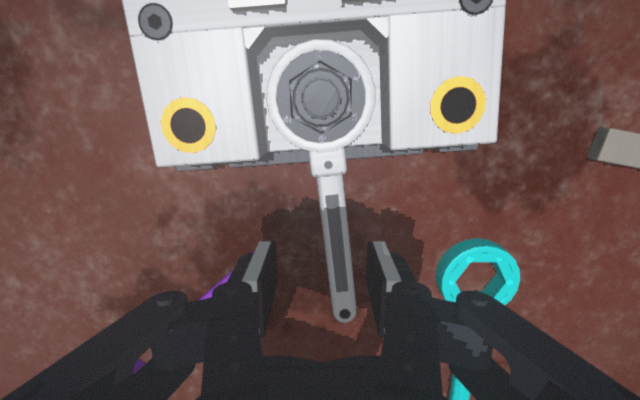

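The spanner is seated with the nut inside the ring at (321,95), but the handle end sits at (345,313), about 6° anticlockwise of the tool. So my re-grip missed it. I'll locate the handle numerically.

```bash
python3 see.py w10; cat > hl.py <<'E'
from h import *
import sys
def handle(nm,r0,r1,zt=60):
    c=np.load(f'pics/{nm}.npz');b=cv2.imread(f'pics/{nm}.png');hsv=cv2.cvtColor(b,cv2.COLOR_BGR2HSV)
    m=((hsv[:,:,1]<60)&(hsv[:,:,2]>70)).astype(np.uint8);m[:, :200]=0;m[:,460:]=0
    Q=[]
    for r in range(r0,r1,6):
        x=np.flatnonzero(m[r])
        runs=[q for q in np.split(x,np.flatnonzero(np.diff(x)>3)+1) if len(q)>12]
        print(r,[(int(q[0]),int(q[-1])) for q in runs])
        Q+= [ray(c,((q[0]+q[-1])/2,r),zt)[:2] for q in runs[:1]]
    return np.array(Q),c
if __name__=='__main__':
    Q,c=handle(sys.argv[1],int(sys.argv[2]),int(sys.argv[3]))
    print(c['pos'],c['rot'][2])
    d=np.polyfit(Q[:,0],Q[:,1],1);print('yaw',np.arctan(d[0]),'y at nut x',np.polyval(d,578.5))
E
python3 hl.py w9 185 300; python3 hl.py w10 60 200
```

```text
[435.9 -35.9  41.3] 0.10305347411592969
185 [(317, 343)]
191 [(318, 344)]
197 [(318, 345)]
203 [(314, 346)]
209 [(319, 346)]
215 [(320, 347)]
221 [(321, 347)]
227 [(322, 348)]
233 [(322, 348)]
239 [(323, 349)]
245 [(257, 269), (324, 350), (374, 386)]
251 [(255, 267), (325, 351), (376, 389)]
257 [(252, 265), (326, 351), (378, 391)]
263 [(249, 262), (326, 352), (380, 393)]
269 [(246, 260), (327, 352), (382, 397)]
275 [(244, 258), (328, 352), (385, 399)]
281 [(242, 256), (329, 353), (386, 400)]
287 [(329, 354)]
293 [(330, 354)]
299 [(331, 355)]
[507.48784153 -27.3664543  143.10920793] 0.10309584190684684
yaw -0.3322175323405287 y at nut x -53.375217897627095
60 [(319, 369)]
66 [(318, 370)]
72 [(321, 370)]
78 [(322, 371)]
84 [(323, 371)]
90 [(324, 372)]
96 [(325, 373)]
102 [(326, 373)]
108 [(327, 374)]
114 [(328, 374)]
120 [(329, 375)]
126 [(330, 375)]
132 [(331, 376)]
138 [(332, 376)]
144 [(333, 377)]
150 [(334, 377)]
156 [(335, 378)]
162 [(335, 378)]
168 [(336, 379)]
174 [(337, 380)]
180 [(338, 380)]
186 [(339, 381)]
192 [(340, 381)]
198 [(341, 382)]
[435.92657852 -35.8902511   41.28088118] 0.10305347411592969
yaw 0.2545469979570624 y at nut x -18.770174273940796
```

```bash
python3 -m creep '[{"offset":[-5,-8,0],"yaw":0,"jaw":10},{"offset":[0,0,-45],"yaw":0,"jaw":40},{"offset":[40,7,-10],"yaw":0,"jaw":45},{"offset":[47,8,0],"yaw":0,"jaw":45},{"offset":[0,0,0],"yaw":-0.147,"jaw":45},{"offset":[0,0,0],"yaw":0,"jaw":45}]';python3 see.py w11; python3 hl.py w11 250 310
python3 - <<'E'
from h import *
c=np.load('pics/w11.npz')
for X in([578.5,-19,63],[518.4,-34.3,60],[438,-54.9,60]):print(proj(c,X))
E
```

```text
time: 27.25
ee_pos: [517.0, -33.5, 94.4]
ee_rot: [-3.141, 0.0, 0.25]
wrist_force: [0.4, 0.9, -0.7]
grip_width: 45.1
finger_force: 0.0
[517.  -33.5  94.4] 0.2503421381006865
250 [(248, 261), (311, 342), (382, 394)]
256 [(246, 258), (312, 342), (384, 397)]
262 [(243, 256), (313, 342), (386, 400)]
268 [(240, 254), (313, 342), (389, 403)]
274 [(237, 251), (313, 341), (391, 406)]
280 [(234, 249), (313, 341), (394, 408)]
286 [(314, 341)]
292 [(314, 341)]
298 [(314, 341)]
304 [(314, 341)]
[516.96628162 -33.49167303  94.42055235] 0.2503421381006865
yaw 1.036206840000599 y at nut x 139.0942437738737
[324.66834295 114.92597935]
[324.14385724 232.15256971]
[323.84883448 359.90242224]
```

```bash
python3 -m creep '[{"offset":[0,2.5,25],"yaw":0,"jaw":45},{"offset":[0,0,21],"yaw":0,"jaw":45},{"offset":[0,0,0],"yaw":0,"jaw":10},{"offset":[0,0,0],"yaw":0,"jaw":10},{"offset":[0,0,0],"yaw":0,"jaw":10},{"offset":[0,0,0],"yaw":0,"jaw":10},{"offset":[0,0,0],"yaw":0,"jaw":10}]' 80; python3 arc.py
```

```text
time: 28.0
ee_pos: [516.2, -36.2, 48.7]
ee_rot: [-3.141, 0.002, 0.25]
wrist_force: [-6.2, 0.6, 1.4]
grip_width: 14.2
finger_force: 78.8
rho 64.7 ang 0.269 yaw 0.250 rel 0.094 | F tool x -5.9 y -2.1 z 1.4 Mz 0.10
```

```bash
python3 -m creep '[{"offset":[0,0,-4],"yaw":0,"jaw":10},{"offset":[0,0,-4],"yaw":0,"jaw":10},{"offset":[0,0,0],"yaw":0,"jaw":10}]'; python3 arc.py
```

```text
time: 28.3
ee_pos: [516.1, -36.2, 56.2]
ee_rot: [-3.141, 0.002, 0.25]
wrist_force: [-4.6, -0.5, -4.8]
grip_width: 14.1
finger_force: 78.9
rho 64.7 ang 0.270 yaw 0.250 rel 0.095 | F tool x -4.6 y -0.7 z -4.8 Mz 0.04
```

```bash
python3 -m creep '[{"offset":[0,0,-20],"yaw":0,"jaw":10},{"offset":[0,0,-40],"yaw":0,"jaw":10},{"offset":[0,0,-20],"yaw":0,"jaw":10},{"offset":[9,-45,0],"yaw":0,"jaw":10},{"offset":[9,-45,0],"yaw":0,"jaw":10},{"offset":[0,0,0],"yaw":0,"jaw":10},{"offset":[0,0,0],"yaw":0,"jaw":10}]'; python3 see.py w12
python3 - <<'E'
from h import *
c=np.load('pics/w12.npz');b=cv2.imread('pics/w12.png');g=cv2.cvtColor(b,cv2.COLOR_BGR2GRAY)
p=proj(c,[578.5,-19,62]).astype(int);print(p)
o=np.zeros_like(g);cv2.circle(o,tuple(int(v) for v in p),50,1,-1)
for th in(110,130,150,170):print(th,hexfit((g<th)&(o>0),c,62))
# same estimator on the early picture
E
```

```text
time: 29.0
ee_pos: [512.5, 56.4, 136.5]
ee_rot: [3.141, -0.001, 0.252]
wrist_force: [0.3, -0.6, -6.5]
grip_width: 13.9
finger_force: 79.6
[512.5  56.4 136.5] 0.25184937350582626
[466 142]
110 (array([578.10716645, -15.71187933]), np.float64(44.0), array([38.27692295, 40.17434336, 35.78941138]), array([ 428,  109,   67,   63, 1064], dtype=int32))
130 (array([577.72031161, -15.65971848]), np.float64(44.5), array([38.79350605, 40.67890444, 37.46134213]), array([ 428,  108,   68,   66, 3321], dtype=int32))
150 (array([577.37241634, -15.62282786]), np.float64(44.0), array([39.17149494, 40.95527586, 38.87919705]), array([ 427,  108,   70,   68, 3464], dtype=int32))
170 (array([577.44178734, -15.72570576]), np.float64(44.0), array([39.48503896, 41.22018191, 39.04367477]), array([ 427,  108,   70,   68, 3537], dtype=int32))
```

The nut now reads 44° (mod 60) against 22.7° at the start, so it turned about 98.7° = 1.72 rad. That's inside the 1.2–1.8 range, and the stop was felt. I'll lay the spanner back on its original free spot.

```bash
python3 -m creep '[{"offset":[6.3,-39,0],"yaw":0,"jaw":10},{"offset":[6.3,-39,0],"yaw":0,"jaw":10},{"offset":[6.3,-39,0],"yaw":0,"jaw":10},{"offset":[6.3,-39,0],"yaw":0,"jaw":10},{"offset":[6.3,-40,0],"yaw":0,"jaw":10},{"offset":[0,0,40],"yaw":0,"jaw":10},{"offset":[0,0,45],"yaw":0,"jaw":10},{"offset":[0,0,30],"yaw":0,"jaw":10},{"offset":[0,0,8],"yaw":0,"jaw":10},{"offset":[0,0,0],"yaw":0,"jaw":10},{"offset":[0,0,0],"yaw":0,"jaw":10}]'
```

```text
time: 30.15
ee_pos: [496.0, 252.7, 14.4]
ee_rot: [-3.141, -0.003, 0.248]
wrist_force: [0.5, -0.1, -5.6]
grip_width: 13.9
finger_force: 110.0
```

```bash
python3 -m creep '[{"offset":[0,0,4],"yaw":0,"jaw":10},{"offset":[0,0,4],"yaw":0,"jaw":10},{"offset":[0,0,2],"yaw":0,"jaw":10},{"offset":[0,0,0],"yaw":0,"jaw":10}]'
```

```text
time: 30.55
ee_pos: [496.6, 253.2, 10.5]
ee_rot: [3.14, 0.001, 0.251]
wrist_force: [-21.3, -10.2, 45.3]
grip_width: 13.9
finger_force: 121.4
```

The tilted spanner's ring touches first. I'll ease off slightly and let it settle flat.

```bash
python3 -m creep '[{"offset":[0,0,-4],"yaw":0,"jaw":10},{"offset":[0,0,-3],"yaw":0,"jaw":10},{"offset":[0,0,0],"yaw":0,"jaw":10}]'; python3 see.py w13; python3 - <<'E'
from h import *
c=np.load('pics/w13.npz');b=cv2.imread('pics/w13.png');hsv=cv2.cvtColor(b,cv2.COLOR_BGR2HSV)
m=((hsv[:,:,1]<40)&(hsv[:,:,2]>200)).astype(np.uint8);n,l,st,ce=cv2.connectedComponentsWithStats(m)
print([(s.tolist(),np.round(e).tolist()) for s,e in zip(st[1:],ce[1:]) if s[4]>800])
print([np.round(proj(c,[556+34*np.cos(a),270+34*np.sin(a),18])).tolist() for a in(.25,.25+np.pi/2,.25-np.pi/2)])
E
```

```text
time: 30.85
ee_pos: [495.1, 253.1, 10.9]
ee_rot: [-3.141, -0.002, 0.25]
wrist_force: [-0.5, -0.5, 3.7]
grip_width: 14.2
finger_force: 111.5
[495.1 253.1  10.9] 0.24959958671316995
[([237, 29, 176, 213, 12679], [323.0, 121.0])]
[[319.0, 21.0], [229.0, 120.0], [409.0, 120.0]]
```

```bash
python3 -m creep '[{"offset":[0,0,0],"yaw":0,"jaw":20},{"offset":[0,0,0],"yaw":0,"jaw":24},{"offset":[0,0,0],"yaw":0,"jaw":45},{"offset":[0,0,0],"yaw":0,"jaw":60},{"offset":[0,0,-10],"yaw":0,"jaw":60},{"offset":[0,0,-45],"yaw":0,"jaw":60},{"offset":[-5,0,-45],"yaw":0,"jaw":60},{"offset":[-10,0,-40],"yaw":0,"jaw":60},{"offset":[0,0,0],"yaw":0,"jaw":60},{"offset":[0,0,0],"yaw":0,"jaw":60}]'; python3 see.py w14; python3 - <<'E'
from h import *
c=np.load('pics/w14.npz');b=cv2.imread('pics/w14.png');hsv=cv2.cvtColor(b,cv2.COLOR_BGR2HSV)
m=((hsv[:,:,1]<60)&(hsv[:,:,2]>90)).astype(np.uint8)
n,l,st,ce=cv2.connectedComponentsWithStats(m)
for i in range(1,n):
    if st[i][4]>800: print(st[i],np.round(ce[i]))
i=max((j for j in range(1,n) if abs(ce[j][0]-321)<40 and st[j][4]>3000),key=lambda j:-abs(ce[j][1]-150))
k=max(cv2.findContours((l==i).astype(np.uint8),cv2.RETR_EXTERNAL,cv2.CHAIN_APPROX_NONE)[0],key=len)[:,0]
top=k[:,1].min();P=np.array([ray(c,p,18)[:2] for p in k if p[1]<top+65])
x=np.linalg.lstsq(np.c_[2*P,np.ones(len(P))],(P**2).sum(1),rcond=None)[0];print('ring',x[:2],'r',np.sqrt(x[2]+x[:2]@x[:2]))
bt=k[k[:,1]==k[:,1].max()].mean(0);q=ray(c,bt,15);print('tip',q,'len',np.linalg.norm(q[:2]-x[:2]))
for r in range(int(bt[1])-90,int(bt[1])-10,20):
    v=k[k[:,1]==r][:,0];a=ray(c,(v.min(),r),15);e=ray(c,(v.max(),r),15);print('handle width',np.linalg.norm(a-e))
E
```

```text
time: 31.9
ee_pos: [480.6, 249.5, 152.1]
ee_rot: [-3.142, -0.004, 0.25]
wrist_force: [-0.0, 1.0, -0.5]
grip_width: 59.7
finger_force: 0.0
[480.6 249.5 152.1] 0.24990171275091333
[    0     0    32   391 10517] [ 13. 180.]
[  525     0   115   211 17441] [592. 108.]
[ 278   42   90  241 8057] [322. 137.]
ring [555.46150008 267.92729632] r 33.694815589611196
tip [396.59941744 229.09330393  15.        ] len 163.53972074831347
handle width 18.251536849919336
handle width 18.5488002465156
handle width 17.99878262516319
handle width 19.173354500209605
```

The spanner lies flat (ring radius 33.7, length 163.5, even handle width), near its first spot and clear of the mould. The robot is clear of everything, so I'm handing in.

```bash
python3 -c "
from workcell import env
print(env.close_job())"
```

```text
the job is handed in; nothing more can be done
None
```

I fitted the spanner over the nut, let go, turned the nut about 1.72 rad until the ratchet slipped every 12° (I took this as the dead stop; it wasn't checked directly), laid it flat on its original spot and handed in at about 32 s.

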